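# Dial the camp spice shaker and set it on the plate

### The arm

A 7-joint arm with a two-finger parallel gripper is mounted at the origin on the work surface. World frame = base frame: x ahead of the robot, y to its left, z up, the work surface at z = 0. Lengths are in m, angles in degrees, forces in N, time in s.
With the tool pointing down it reaches from about 0.4 to 0.85 m from the base axis. Payload 6.9 kg.
Tool frame: the origin (TCP) lies midway between the tips of the shut fingers; the grasp point (between the pads) lies 19 mm behind it; z points along the fingers, y is the line along which they close (so a half turn about z gives the same grasp; the last joint's range is limited). The gripper opens to 85 mm and grips with 20 to 120 N. Pads are 22 mm wide; open, the fingers measure 114 mm over their backs; the gripper's body (76 mm by 85 mm) begins 54 mm behind the grasp point. The pads swing forward as they close: fully open they stand 13 mm farther back than shut.
Start: joints at [-66.377, 29.078, -13.613, 85.955, 7.202, 65.827, -8.869], TCP at [0.189, 0.596, 0.231] pointing down, gripper open.
Joint ranges: [-176.47, 176.47], [-13.61, 117.27], [-81.72, 77.17], [0.22, 143.17], [-87.28, 267.28], [10, 112.55], [-165.47, 165.47]. Speed limits (degrees/s): [136.94, 136.94, 180, 180, 180, 180, 180].

### API

Orientations are given as a 3x3 rotation matrix whose columns are the frame's x, y, z axes.
In Python, from bench import get_state, snapshot, camera_info, job_done gives the robot as it stands.
- The arm moves only by the tool send_rows, never from a script. Its argument "plan" is text: rows parted by semicolons, each of 7 numbers parted by spaces: the opening, from -1 (shut) to 1 (fully open), then the shift along the tool's x, y, z in normalised numbers (1 is 100 cm), then the turn, a rotation vector about the tool's x, y, z in fractions of the full range, 1 being 4 rad. A call has 1 to 5 rows; each row is the pose to reach, as a shift and turn from the pose commanded when the call began, along the tool's axes at that moment; what a row does not reach only later rows make up. A row lasts 1/8 s, in which the tool goes at most 62.5 mm and 10.7 degrees, less where a joint would pass 70% of its speed; a pose out of reach is approached as far as the arm can. No shift or turn number may pass 1 either way. A call with a gripper value outside its range is refused whole. The fingers move at their own pace and stop on an object; "force" is the grip in N (left out, the last holds). Time passes only in rows, so rows that repeat a pose let the fingers close. It gives the time, the measured TCP pose, the force, the opening and the grip force at its end, in the units of the state.
- get_state(): the state, without advancing time (a new reading comes with each control period).
- snapshot(name): name is "scene" or "top" or "wrist"; returns (picture, depth): 480x640x3 uint8, red, green, blue; 480x640 float32, m along the optical axis (not along the pixel's ray), 0 where there is no reading.
- camera_info(name): a dict with "vertical_fov" (degrees; the focal length in pixels is half the picture's height over the tangent of half this angle, whatever the lens; pixels are square), "cx", "cy" (the principal point, pixels), "world_from_camera" (4x4, takes a point from camera to world coordinates). Camera axes: x right, y down, z forward; pixel columns grow to the right and rows downward; lengths in m; the calibration is good to about 2 mm. A picture is of the moment at which its call begins: read the wrist's pose just before it. camera_info takes no time and is no camera call; for the wrist camera it gives the pose at the moment of the call.
- job_done(): hands the job in; it is judged then, once.
The state is a dict: "time": time; "joint_pos": joint angles; "qd": joint speeds; "effort": joint torques, N m; "eef_pos": TCP position; "ee_rot": TCP orientation; "contact_force": force on the tool from outside, world axes, zero at the start; "torque": the same for the moment, N m; "finger_gap": finger opening in m; "gripper_force": force on a finger pad.
Only numpy, scipy, OpenCV 4.12 (cv2) and the standard library are available. Lean on these libraries where they do the work, as an engineer would, in place of code of your own. Each camera call takes 0.05 s, during which the arm holds its last target. There are 200 camera calls.

### The job

Get the spice shaker ready for the table. Where it stands on the bamboo board, turn its selector click by click to the third stop clockwise (seen from above) from the white shut mark - not past it and not round the other way - bearing down enough that it clicks instead of spinning on its foot, but never leaning on it hard. Then stand it gently, upright and still on that stop, in the middle of the green plate and let go, leaving the pot, stove and spoon where they are.

Things in the scene. Friction and masses are not known exactly. Their poses are not given: they have to be found in the camera images.
- shaker: Blue hard-plastic spice shaker, 70 mm across, 99 mm tall, 0.16 kg, loose on a 60 mm rubber foot (friction about 0.8): unloaded, the foot spins before the selector clicks; 8 to 20 N of load on top holds it, over 35 N is too hard. Origin: centre of underside; z up its axis; x to the white bar (shut mark) on the black collar (top at 68 mm), where orange dots mark the other stops.
- selector (a joint): Angle of the selector on the shaker, rad, growing clockwise seen from above; 0 = yellow pointer at the white shut mark. Eight stops 0.785 apart, each click takes about 0.1 N m and it is drawn to the nearest stop; it starts at the shut mark or one stop to either side. The third stop is 2.356.
- selector_fin (a point): Point on the shaker's axis inside the selector's upright grip fin, 89.5 mm above the shaker's underside. The selector is a pale disc 54 mm across, deck 80 mm above the underside; its fin is 12 mm thick (along y), 19 mm high (top at 99 mm), and runs along x from -22 to +12 mm. x points to the yellow pointer (stripe on the fin, spot near the rim); z up.
- plate: Loose green enamel plate, 190 mm across, 18 mm high; flat floor 4 mm above the underside, about 110 mm across. Origin: centre of its underside; z up. About 0.22 kg.
- board: Bamboo cutting board 600 x 1020 x 18 mm, fixed on the bench; its top is at height 0.018. Origin: centre of its underside.
- pot: Red pot with a grey clip-on lid, 135 mm across, 108 mm tall with its black lid knob. Origin: centre of its underside. To be left alone.
- stove: Backpacking stove screwed onto a white and blue gas canister, 90 mm across, 133 mm tall, its three pot supports reach 54 mm from its axis. Origin: centre of its underside. To be left alone.
- spoon: Stainless spoon 170 mm long, lying along its x axis, handle towards -x. Origin: middle of its underside. To be left alone.
Not all that is in view belongs to the job. There is more than one size of the shaker; the job needs the larger.

How it is judged (in metres and radians):
On the way:
1. still standing on the board, the selector rests on the third stop clockwise of the shut mark (value of joint selector between 2.2 and 2.51 rad and height (world z) of shaker below 0.0205 m and angle between shaker's own z axis and vertical below 0.1 rad), for 0.3 s.
At the end, for the whole second after the job is handed in: selector resting on the third stop clockwise of the shut mark (2.356 rad, within 0.15), the shaker upright (within 0.08 rad), at rest on the plate's flat floor within 25 mm of its middle, the plate flat on the board; all let go (value of joint selector between 2.2 and 2.51 rad and horizontal distance between shaker and plate below 0.025 m and z of shaker in the frame of plate between 0.001 and 0.008 m and angle between shaker's own z axis and vertical below 0.08 rad and linear speed of shaker below 0.02 m/s and height (world z) of plate below 0.024 m and angle between plate's own z axis and vertical below 0.05 rad); the robot touches nothing.
It fails at once if the shaker is pressed or dropped onto the board or the plate with more than 35 N (contact force between shaker and board above 35 N or contact force between shaker and plate above 35 N).
It fails at once if the selector is turned past the third stop (beyond 2.86 rad) (value of joint selector above 2.86 rad).
It fails at once if the selector is turned the other way round (below -1.35 rad) (value of joint selector below -1.35 rad).
It fails at once if the pot, stove or spoon is moved by more than 20 mm (distance of any of pot, stove, spoon from where it was at the start of the episode above 0.02 m).
It also fails if it takes over 72 s, if anything falls off the work surface, if the arm or the gripper's body presses on something with over 40 N, if the wrist force passes 120 N, or if a joint passes its speed limit or range.

## Working session

There is one attempt and no reset: what is moved stays moved. The work goes in short steps, Python scripts to look and compute and a tool call to move; the robot and the scene stay as the last step left them, time stands still between calls to the robot, and variables do not carry over. Pictures are saved under pics/ and viewed, at most 10 in all, crops included, and the job is handed in when it is done.

Besides the shell and the picture viewer there is one more tool, called after "Request:" as name(argument=value, ...) on one line, values as JSON. send_rows: Moves the arm, as the interface text tells. Its arguments: {"type":"object","properties":{"plan":{"type":"string"},"force":{"type":"number"}},"required":["plan"]}

```bash
mkdir -p pics; ls
python3 - <<'E'
from bench import *
import cv2, numpy as np
s=get_state(); print({k:np.round(v,3).tolist() for k,v in s.items()})
for n in ("scene","top"):
    p,d=snapshot(n); cv2.imwrite(f"pics/{n}0.png",p[:,:,::-1]); np.save(f"{n}0_d.npy",d)
    c=camera_info(n); print(n,c["vertical_fov"],c["cx"],c["cy"],np.round(c["world_from_camera"],4).tolist())
E
```

```text
pics
{'time': 0.0, 'joint_pos': [-66.377, 29.125, -13.609, 86.007, 7.203, 65.825, -8.868], 'qd': [0.059, -0.029, -0.036, 0.007, 0.06, -0.068, -0.107], 'effort': [-0.0, -62.058, -2.187, -24.966, 0.013, 0.012, 0.0], 'eef_pos': [0.189, 0.595, 0.23], 'ee_rot': [[-0.953, 0.302, -0.0], [0.302, 0.953, -0.002], [-0.0, -0.002, -1.0]], 'contact_force': [-0.035, 0.23, 0.53], 'torque': [-0.008, 0.005, 0.013], 'gripper_force': 0.0, 'finger_gap': 0.086}
scene 50.826861471894354 323.49956082166176 239.57847599196336 [[0.71, 0.5936, -0.3788, 1.0513], [0.7042, -0.6008, 0.3784, -0.3081], [-0.0029, -0.5354, -0.8446, 1.1266], [0.0, 0.0, 0.0, 1.0]]
top 52.54743790523965 317.861649718884 246.7108324594474 [[-0.0125, -0.9992, 0.0387, 0.5579], [-0.9999, 0.012, -0.0117, 0.1484], [0.0113, -0.0388, -0.9992, 1.359], [0.0, 0.0, 0.0, 1.0]]
```

View pics/top0.png

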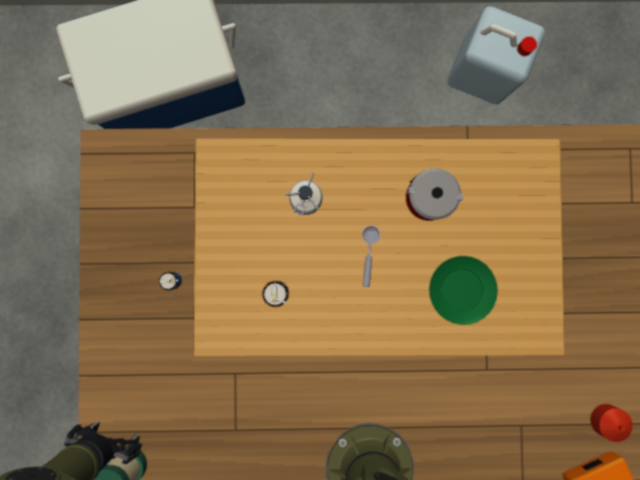

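View pics/scene0.png

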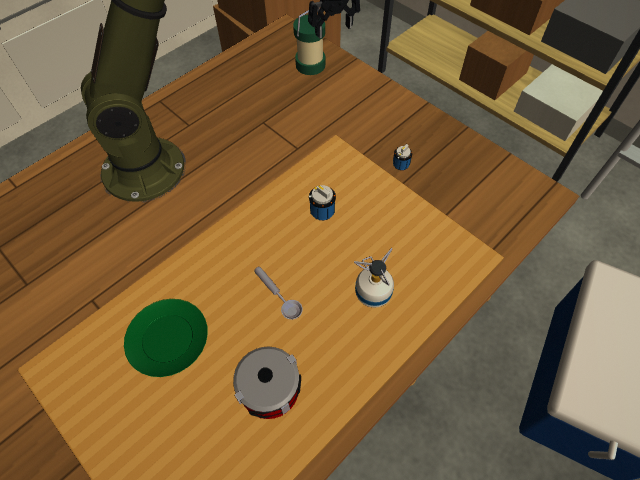

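The top view shows the large shaker at (275,293), the small one at (170,281), the plate at (463,290), the spoon at (369,257), the stove at (305,195) and the pot at (435,194). In the scene view the shaker is at (322,200) and the plate at (166,338).

```bash
cat > h.py <<'E'
from bench import *
import cv2, numpy as np
def cam(n):
    c=camera_info(n); return (240/np.tan(np.radians(c["vertical_fov"]/2)),c["cx"],c["cy"],np.array(c["world_from_camera"]))
def ray(c,u,v):
    f,cx,cy,T=c; d=T[:3,:3]@np.array([(u-cx)/f,(v-cy)/f,1]); return T[:3,3],d
def plane(c,u,v,z):
    o,d=ray(c,u,v); return o+d*(z-o[2])/d[2]
def meet(c1,p1,c2,p2):
    o1,d1=ray(c1,*p1);o2,d2=ray(c2,*p2)
    t=np.linalg.lstsq(np.c_[d1,-d2],o2-o1,rcond=None)[0]; a=o1+d1*t[0];b=o2+d2*t[1]
    return (a+b)/2,np.linalg.norm(a-b)
def blobs(m,amin=20):
    n,l,st,ce=cv2.connectedComponentsWithStats(m.astype(np.uint8)); return [(ce[i],st[i]) for i in range(1,n) if st[i][4]>=amin]
def tool(s,p):  # world point -> shift in tool axes, cm
    return 100*np.array(s["ee_rot"]).T@(np.asarray(p)-s["eef_pos"])
E
python3 - <<'E'
from h import *
P={}
for n,b in (("top",(250,268,300,318)),("scene",(300,175,345,225))):
    c=cam(n); p=cv2.imread(f"pics/{n}0.png"); hsv=cv2.cvtColor(p,cv2.COLOR_BGR2HSV)
    g=max(blobs((hsv[:,:,0]>50)&(hsv[:,:,0]<80)&(hsv[:,:,1]>120)&((np.indices((480,640))[0]>220)|(n=="x"))&(np.indices((480,640))[1]>(400 if n=="top" else 0))&(np.indices((480,640))[1]<(640 if n=="top" else 250))),key=lambda q:q[1][4])
    x0,y0,x1,y1=b; m=np.zeros((480,640),bool); m[y0:y1,x0:x1]=((hsv[:,:,1]<90)&(hsv[:,:,2]>130))[y0:y1,x0:x1]
    s=max(blobs(m),key=lambda q:q[1][4]); P[n]=(c,g[0],s[0])
    print(n,"plate",g, plane(c,*g[0],.034),"shaker",s,plane(c,*s[0],.10))
print(meet(P["top"][0],P["top"][2],P["scene"][0],P["scene"][2]))
print(meet(P["top"][0],P["top"][1],P["scene"][0],P["scene"][1]))
E
```

```text
top plate (array([462.96114577, 289.9809983 ]), array([ 430,  257,   67,   67, 3526], dtype=int32)) [ 0.48640502 -0.26143982  0.034     ] shaker (array([274.76539589, 293.7888563 ]), array([264, 284,  22,  21, 341], dtype=int32)) [0.48652814 0.24628258 0.1       ]
scene plate (array([165.23659558, 337.48395455]), array([ 124,  299,   83,   78, 5017], dtype=int32)) [ 0.49068323 -0.26039347  0.034     ] shaker (array([322.44196429, 194.10267857]), array([312, 185,  21,  19, 224], dtype=int32)) [0.49224288 0.24754707 0.1       ]
(array([0.48791772, 0.24842664, 0.09508405]), np.float64(0.004852231083469417))
(array([ 0.48715636, -0.26144067,  0.02946507]), np.float64(0.003311422827356619))
```

Run:
```python
from h import *
s=get_state(); T=cam("wrist")[3]; R=np.array(s["ee_rot"])
print("cam in tool",np.round(R.T@(T[:3,3]-s["eef_pos"]),3),np.round(R.T@T[:3,:3],3).tolist(),cam("wrist")[:3])
print(tool(s,[.489,.247,.24]))
for z in (.2,.25): print(tool(s,[.489,.247,z]))
```

```text
cam in tool [ 0.085  0.    -0.143] [[-0.0, -0.946, -0.325], [1.0, -0.0, -0.0], [0.0, -0.325, 0.946]] (np.float64(337.2854144914409), 318.5317075614065, 240.29826154643985)
[-39.15158412 -24.14247381  -0.91115045]
[-39.15159185 -24.13602641   3.08884436]
[-39.15158218 -24.14408566  -1.91114915]
```

Careful with the scale: shifts go in shares of 100 cm and turns go in shares of 4 rad. That gives: -25 cm / 100 = -0.25, -20 cm / 100 = -0.2.

Request:
send_rows(plan="1 -0.05 -0.03 0 0 0 0;1 -0.1 -0.06 0 0 0 0;1 -0.15 -0.092 0 0 0 0;1 -0.2 -0.123 0 0 0 0;1 -0.25 -0.154 0 0 0 0", force=40)

```text
time: 0.72
eef_pos: [0.3815, 0.3718, 0.2311]
ee_rot: [[-0.953, 0.302, -0.0], [0.302, 0.953, -0.0], [0.0, -0.0, -1.0]]
contact_force: [1.8, 1.2, -0.5]
finger_gap: 0.0853
gripper_force: 0.0
```

Scaled: -14.2 cm / 100 = -0.142, -10 cm / 100 = -0.1.

Request:
send_rows(plan="1 -0.05 -0.03 0 0 0 0;1 -0.1 -0.061 0 0 0 0;1 -0.142 -0.087 0 0 0 0;1 -0.142 -0.087 0 0 0 0;1 -0.142 -0.087 0 0 0 0")

```text
time: 1.35
eef_pos: [0.4892, 0.248, 0.2309]
ee_rot: [[-0.953, 0.302, -0.001], [0.302, 0.953, 0.0], [0.001, -0.0, -1.0]]
contact_force: [-0.3, 0.7, 0.8]
finger_gap: 0.0856
gripper_force: 0.0
```

Run:
```python
from h import *
s=get_state(); p,d=snapshot("wrist"); print(s["time"],s["eef_pos"],s["joint_pos"],s["contact_force"])
c=cam("wrist"); f,cx,cy,T=c
q=np.linalg.inv(T)@np.array([.489,.247,.098,1]); print(f*q[0]/q[2]+cx,f*q[1]/q[2]+cy,q[2])
cv2.imwrite("pics/w1.png",p[:,:,::-1]); np.save("w1c.npy",T)
```

```text
1.35 [0.48916032 0.24799637 0.23094182] [-23.2437321   22.12577258  -8.9361385   97.66784163   3.80271416
  60.55030491  39.01123068] [-0.26769013  0.68472367  0.76440309]
316.4274357596149 229.99409279834987 0.2891463317033469
```

View pics/w1.png

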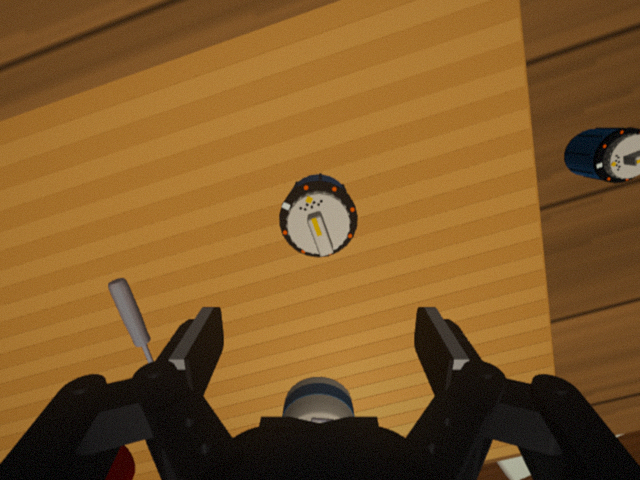

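The wrist view shows the shaker at (318,220), the white mark at (287,206) to the left, and the pointer spot at (309,201). The pointer looks about one stop clockwise of shut. I'll measure it.

Run:
```python
from h import *
p=cv2.imread("pics/w1.png"); f,cx,cy,_=cam("wrist"); c=(f,cx,cy,np.load("w1c.npy")); h=cv2.cvtColor(p,cv2.COLOR_BGR2HSV)
H,S,V=[h[:,:,i].astype(int) for i in range(3)]; roi=np.zeros(H.shape,bool); roi[168:262,272:364]=1
def dump(n,m,z,a=4):
    for b in blobs(m&roi,a): print(n,np.round(b[0],1),b[1][4],np.round(plane(c,*b[0],z)[:2],4))
# brown board has H~15; work inside blackcollar hull
disc=((S<60)&(V>120)); dump("pale",disc,.098,6)
dump("orange",(H<12)&(S>180)&(V>150),.086,3)
dump("yellow",(H>=20)&(H<35)&(S>150)&(V>150),.1,4)
ol=(S<100)|(V<80)|((H>90)&(H<130)); bs=max(blobs(ol&roi),key=lambda q:q[1][4]); print("all",bs)
cv2.imwrite("pics/w1c.png",cv2.resize(p[165:265,265:370],None,fx=5,fy=5,interpolation=cv2.INTER_CUBIC))
```

```text
pale [318.5 224.4] 2624 [0.4848 0.2502]
pale [285.6 205.9] 42 [0.4611 0.2288]
orange [302.7 251. ] 3 [0.5079 0.2277]
yellow [308.7 199.3] 35 [0.4612 0.2492]
yellow [316.1 226.4] 89 [0.4853 0.2479]
all (array([317.98998476, 215.99738733]), array([ 280,  174,   77,   83, 4593], dtype=int32))
```

View pics/w1c.png

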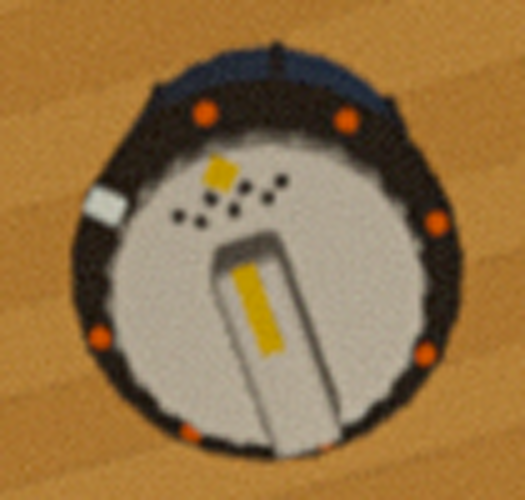

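The crop shows the white bar at (105,207), orange dots going clockwise from (205,113) to (347,120) to (437,222), and the pointer spot at (220,172) aimed at the first orange dot. The selector is at +1 stop, so it needs two clicks (90°) clockwise.

Run:
```python
from h import *
f,cx,cy,_=cam("wrist"); c=(f,cx,cy,np.load("w1c.npy"))
q=np.array([(105,207),(205,113),(347,120),(437,222),(425,354),(325,449),(190,433),(100,338)])/5+[265,165]-.4
P=np.array([plane(c,*x,.086)[:2] for x in q])
A=np.c_[2*P,np.ones(8)]; x=np.linalg.lstsq(A,(P**2).sum(1),rcond=None)[0]; ctr=x[:2]
print("centre",ctr,"r",np.sqrt(x[2]+ctr@ctr))
a=np.degrees(np.unwrap(np.arctan2(*(P-ctr).T[::-1]))); print(a, "white",np.mean(a+45*np.arange(8)))
sp=plane(c,308.7,199.3,.098)[:2]-ctr; stq=plane(c,316.1,226.4,.117)[:2]-ctr
print("pointer",np.degrees(np.arctan2(sp[1],sp[0])),sp,stq)
s0=plane(c,*(np.array([240,265])/5+[264.6,164.6]),.117);s1=plane(c,*(np.array([271,354])/5+[264.6,164.6]),.117); d=(s0-s1);print("stripe",np.degrees(np.arctan2(d[1],d[0])))
s=get_state();R=np.array(s["ee_rot"]); print("tool x ang",np.degrees(np.arctan2(R[1,0],R[0,0])))
```

```text
centre [0.48540553 0.24969893] r 0.03193903890400578
[-133.66686841 -178.00948639 -222.44002224 -266.64274594 -312.27063266
 -359.05926588 -404.2946802  -449.10374473] white -133.18593080629205
pointer -178.2096973572533 [-0.02378911 -0.00074357] [-0.004896   -0.00015724]
stripe -179.17068755287053
tool x ang 162.502351804301
```

Scaled: 3.5 cm / 100 = 0.035, 0.05 cm / 100 = 0.0005, -0.337 rad / 4 = -0.0843.

Request:
send_rows(plan="0 0.002 0 0.015 0 0 -0.0425;0 0.004 0.0005 0.03 0 0 -0.0843;0 0.004 0.0005 0.035 0 0 -0.0843;0 0.004 0.0005 0.035 0 0 -0.0843;0 0.004 0.0005 0.035 0 0 -0.0843")

```text
time: 2.02
eef_pos: [0.4861, 0.2498, 0.1969]
ee_rot: [[-1.0, -0.029, 0.001], [-0.029, 1.0, 0.0], [-0.001, 0.0, -1.0]]
contact_force: [0.4, -0.0, -0.2]
finger_gap: 0.0426
gripper_force: 0.0
```

```bash
cat > sh.py <<'E'
from h import *
def look(name,x0=200,y0=100,x1=440,y1=330,show=True):
    s=get_state(); c=cam("wrist"); p,_=snapshot("wrist"); p=p[:,:,::-1].copy(); cv2.imwrite(f"pics/{name}.png",p); np.save(name+"_T.npy",c[3])
    hs=cv2.cvtColor(p,cv2.COLOR_BGR2HSV); H,S,V=[hs[:,:,i].astype(int) for i in range(3)]
    roi=np.zeros(H.shape,bool); roi[y0:y1,x0:x1]=1
    yl=[b for b in blobs((H>=20)&(H<35)&(S>170)&(V>150)&roi,12)]; og=[b for b in blobs((H<13)&(S>190)&(V>150)&roi,5)]
    for b in yl: print("yellow",np.round(b[0],1),b[1][4])
    P=[]
    for b in og: P.append(plane(c,*b[0],.086)[:2]); print("orange",np.round(b[0],1),b[1][4],np.round(P[-1],4))
    print("t",s["time"],"tcp",np.round(s["eef_pos"],4),"F",np.round(s["contact_force"],1),"gap",s["finger_gap"],"j7",s["joint_pos"][6])
    return s,c,p,yl,np.array(P)
E
python3 - <<'E'
from sh import *
s,c,p,yl,P=look("w2")
cv2.imwrite("pics/w2c.png",cv2.resize(p[120:360,180:460],None,fx=2.4,fy=2.4,interpolation=cv2.INTER_CUBIC))
R=np.array(s["ee_rot"]);print(np.degrees(np.arctan2(R[1,0],R[0,0])))
if len(P)>2:
    x=np.linalg.lstsq(np.c_[2*P,np.ones(len(P))],(P**2).sum(1),rcond=None)[0]; print("ctr",x[:2],np.sqrt(x[2]+x[:2]@x[:2]))
c1=(c[0],c[1],c[2],np.load("w1c.npy"))
yl=sorted(yl,key=lambda b:-b[1][4])
for b in yl[:3]:
    for q in ((308.7,199.3),(316.1,226.4)): print(b[1][4],q,meet(c1,q,c,b[0]))
E
```

```text
yellow [316.7 211.1] 36
yellow [316.9 243.4] 102
orange [316.6 196.4] 14 [0.4536 0.248 ]
orange [345.9 208.4] 16 [0.4623 0.2709]
orange [276.8 235.8] 12 [0.4861 0.2173]
orange [356.6 235.5] 14 [0.484  0.2806]
orange [289.  261.8] 10 [0.5081 0.227 ]
orange [344.8 261.9] 11 [0.5069 0.2724]
t 2.025 tcp [0.4861 0.2498 0.1969] F [ 0.4 -0.  -0.2] gap 0.042559146469004626 j7 55.105618274433866
-178.36185859889616
ctr [0.48534706 0.24900799] 0.031732200512254345
102 (308.7, 199.3) (array([0.44277373, 0.25406516, 0.21319788]), np.float64(0.01279704729151102))
102 (316.1, 226.4) (array([0.48125334, 0.24924459, 0.11478031]), np.float64(0.0002791174653294624))
36 (308.7, 199.3) (array([0.46235672, 0.24856856, 0.09558735]), np.float64(0.0006236937213334365))
36 (316.1, 226.4) (array([0.4554273 , 0.25148464, 0.16746198]), np.float64(0.021909827746470146))
```

View pics/w2c.png

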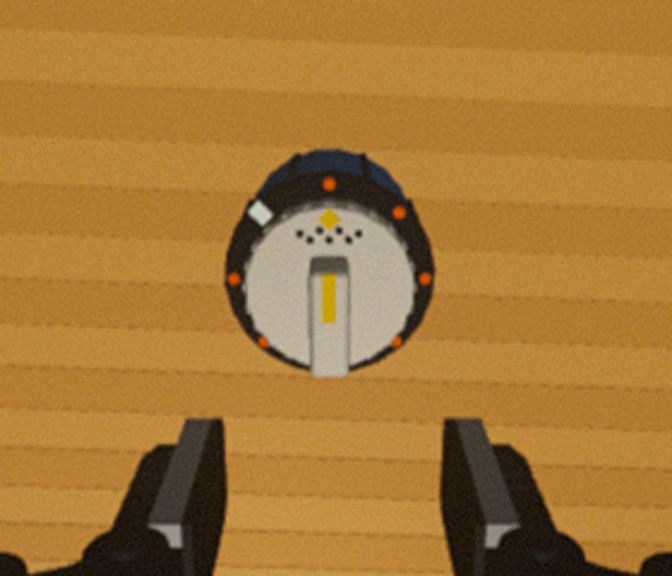

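The wrist crop shows the fin aligned with the tool's x, with the pointer spot at (330,218), the white mark at (260,212) and the fingers straddling it symmetrically. The measured deck and fin top heights (0.096 and 0.115) match what they should be (0.098 and 0.117), so I descend.

Scaled: 9.4 cm / 100 = 0.094, 9 cm / 100 = 0.09.

Request:
send_rows(plan="0 0.0005 -0.0005 0.04 0 0 0;0 0.0005 -0.0005 0.07 0 0 0;0 0.0005 -0.0005 0.09 0 0 0;0 0.0005 -0.0005 0.094 0 0 0;0 0.0005 -0.0005 0.094 0 0 0", force=40)

```text
time: 2.7
eef_pos: [0.4859, 0.2491, 0.1029]
ee_rot: [[-1.0, -0.03, 0.001], [-0.03, 1.0, 0.0], [-0.001, 0.0, -1.0]]
contact_force: [-0.3, 0.5, 0.3]
finger_gap: 0.0426
gripper_force: 0.0
```

Request:
send_rows(plan="-1 0 0 0 0 0 0;-1 0 0 0 0 0 0;-1 0 0 0 0 0 0;-1 0 0 0 0 0 0")

```text
time: 3.2
eef_pos: [0.486, 0.2488, 0.1032]
ee_rot: [[-1.0, -0.03, 0.001], [-0.03, 1.0, 0.0], [-0.001, 0.0, -1.0]]
contact_force: [-1.2, -1.9, 6.4]
finger_gap: 0.0112
gripper_force: 41.9
```

Scaled: 0.04 cm / 100 = 0.0004.

Request:
send_rows(plan="-1 0 0 0.0004 0 0 0;-1 0 0 0.0004 0 0 0;-1 0 0 0.0004 0 0 0")

```text
time: 3.58
eef_pos: [0.4861, 0.2489, 0.1031]
ee_rot: [[-1.0, -0.03, 0.002], [-0.03, 1.0, 0.0], [-0.002, 0.0, -1.0]]
contact_force: [-1.0, -1.3, 10.0]
finger_gap: 0.0107
gripper_force: 42.5
```

Scaled: 0.04 cm / 100 = 0.0004, 0.2 rad / 4 = 0.05.

Request:
send_rows(plan="-1 0 0 0.0004 0 0 0;-1 0 0 0.0004 0 0 0.025;-1 0 0 0.0004 0 0 0.05;-1 0 0 0.0004 0 0 0.05")

```text
time: 4.08
eef_pos: [0.4861, 0.2488, 0.1031]
ee_rot: [[-0.985, 0.171, 0.002], [0.171, 0.985, 0.0], [-0.002, 0.001, -1.0]]
contact_force: [-2.2, -1.9, 13.7]
finger_gap: 0.0109
gripper_force: 42.8
```

Scaled: 0.585 rad / 4 = 0.1463.

Request:
send_rows(plan="-1 0 0 0 0 0 0.03;-1 0 0 0 0 0 0.06;-1 0 0 0 0 0 0.09;-1 0 0 0 0 0 0.12;-1 0 0 0 0 0 0.1463")

```text
time: 4.7
eef_pos: [0.4861, 0.2486, 0.1031]
ee_rot: [[-0.726, 0.688, 0.002], [0.688, 0.726, 0.001], [-0.001, 0.002, -1.0]]
contact_force: [-1.7, -2.7, 13.2]
finger_gap: 0.0108
gripper_force: 42.9
```

Run:
```python
from h import *
s=get_state(); print(s["eef_pos"],s["contact_force"],s["torque"],s["joint_pos"][6])
p,_=snapshot("wrist"); cv2.imwrite("pics/w3.png",p[:,:,::-1])
```

```text
[0.48607419 0.24863069 0.10311233] [-1.74836238 -2.73816512 13.23437763] [-0.62420748  0.58750497  0.09446474] 17.618328933945005
```

View pics/w3.png

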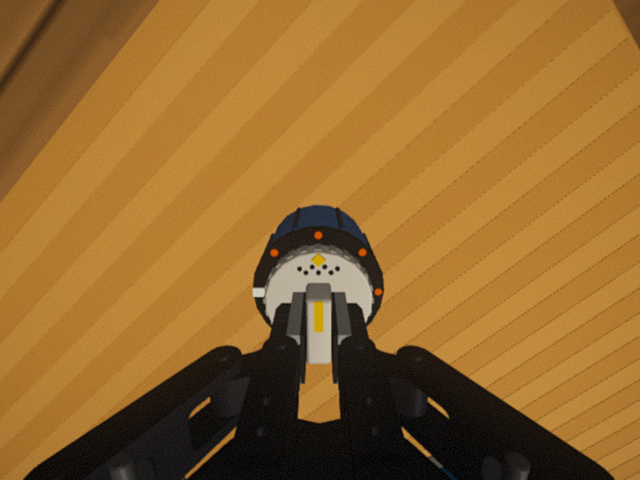

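The white bar is now at (258,293), a quarter turn from the pointer at (318,259), so the selector is on stop 2. The body did not slip, and the load is 13 N. Next is the third click.

Scaled: 0.785 rad / 4 = 0.1963.

Request:
send_rows(plan="-1 0 0 0 0 0 0.04;-1 0 0 0 0 0 0.08;-1 0 0 0 0 0 0.12;-1 0 0 0 0 0 0.16;-1 0 0 0 0 0 0.1963")

```text
time: 5.38
eef_pos: [0.4859, 0.2485, 0.1031]
ee_rot: [[-0.026, 1.0, 0.001], [1.0, 0.026, 0.001], [0.001, 0.001, -1.0]]
contact_force: [-2.1, -2.7, 13.8]
finger_gap: 0.0105
gripper_force: 43.0
```

Run:
```python
from sh import *
s,c,p,yl,P=look("w4")
print(s["torque"]); cv2.imwrite("pics/w4c.png",cv2.resize(p[190:370,220:420],None,fx=2.5,fy=2.5))
```

```text
yellow [317.9 260.1] 93
yellow [318.  315.6] 251
orange [317.9 235.1] 41 [0.4839 0.2805]
orange [362.  252.2] 40 [0.5065 0.2719]
orange [273.9 252.8] 40 [0.4617 0.2704]
orange [377.9 291.5] 37 [0.5165 0.2498]
orange [258.1 292.4] 36 [0.4529 0.2477]
t 5.375 tcp [0.4859 0.2485 0.1031] F [-2.1 -2.7 13.8] gap 0.010529934759454582 j7 -17.317401860520597
[-0.74388762  0.7117933   0.13320822]
```

View pics/w4c.png

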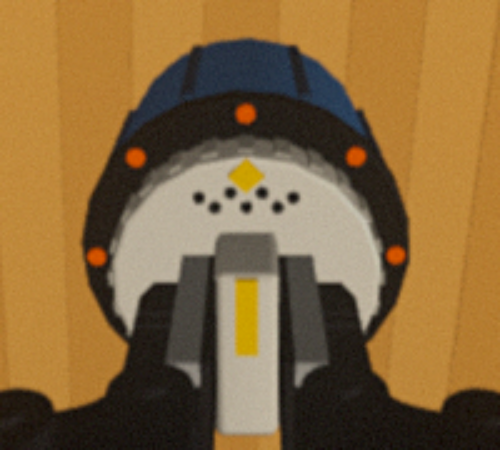

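The pointer sits on an orange dot, and the dots coincide with their earlier world positions, so the body hasn't moved. Now I unload, let go for a moment to settle, and check.

Scaled: -0.1 cm / 100 = -0.001.

Request:
send_rows(plan="-1 0 0 -0.001 0 0 0;-1 0 0 -0.001 0 0 0;0 0 0 -0.001 0 0 0;0 0 0 -0.001 0 0 0;0 0 0 -0.001 0 0 0")

```text
time: 6.05
eef_pos: [0.4854, 0.249, 0.1023]
ee_rot: [[-0.031, 1.0, -0.0], [1.0, 0.031, 0.0], [0.0, -0.0, -1.0]]
contact_force: [-0.4, 0.5, -0.3]
finger_gap: 0.0428
gripper_force: 0.0
```

Run:
```python
from sh import *
s,c,p,yl,P=look("w5",200,180,440,400)
x=np.linalg.lstsq(np.c_[2*P,np.ones(len(P))],(P**2).sum(1),rcond=None)[0]; ctr=x[:2]; print("ctr",ctr,np.sqrt(x[2]+ctr@ctr))
print("dots",np.sort(np.degrees(np.arctan2(*(P-ctr).T[::-1]))))
b=plane(c,*yl[0][0],.098)[:2]-ctr; print("pointer",np.degrees(np.arctan2(b[1],b[0])), "expect",-133.2-135+360)
print("to plate, tool cm",tool(s,[.488,-.261,.2]))
for n,bx in (("top",0),("scene",0)):
    q,_=snapshot(n); cv2.imwrite(f"pics/{n}5.png",q[:,:,::-1])
```

```text
yellow [318.8 261.8] 96
yellow [318.9 318.3] 261
orange [318.9 236.8] 42 [0.4837 0.2803]
orange [274.8 254. ] 40 [0.4616 0.2704]
orange [363.1 254.2] 42 [0.5064 0.2717]
orange [258.4 292.5] 20 [0.4527 0.2484]
orange [379.4 292.8] 20 [0.5166 0.2502]
t 6.05 tcp [0.4854 0.249  0.1023] F [-0.4  0.5 -0.3] gap 0.04281655156449646 j7 -17.119566622229698
ctr [0.48466073 0.2483014 ] 0.031970945602320056
dots [  3.34724059  47.16857539  91.73735533 136.19080606 179.90603136]
pointer 91.88657215021838 expect 91.80000000000001
to plate, tool cm [-50.9819523   -1.33560513  -9.77546492]
```

The selector is on stop 3: the pointer is at 91.9° against 91.8° expected. I'll regrip and lift.

Scaled: -0.1 cm / 100 = -0.001.

Request:
send_rows(plan="-1 0 0 0 0 0 0;-1 0 0 0 0 0 0;-1 0 0 0 0 0 0;-1 0 0 -0.001 0 0 0;-1 0 0 -0.001 0 0 0", force=50)

```text
time: 6.82
eef_pos: [0.4853, 0.2488, 0.1033]
ee_rot: [[-0.031, 1.0, -0.001], [1.0, 0.031, -0.0], [-0.0, -0.001, -1.0]]
contact_force: [0.0, -0.4, -2.5]
finger_gap: 0.0106
gripper_force: 51.9
```

Scaled: -6 cm / 100 = -0.06, -5.5 cm / 100 = -0.055.

Request:
send_rows(plan="-1 0 0 -0.005 0 0 0;-1 0 0 -0.015 0 0 0;-1 0 0 -0.035 0 0 0;-1 0 0 -0.055 0 0 0;-1 0 0 -0.06 0 0 0")

```text
time: 7.45
eef_pos: [0.4863, 0.2491, 0.1652]
ee_rot: [[-0.031, 1.0, 0.003], [1.0, 0.031, 0.001], [0.001, 0.003, -1.0]]
contact_force: [0.3, 0.5, -2.6]
finger_gap: 0.0105
gripper_force: 51.9
```

Run:
```python
from sh import *
s,c,p,yl,P=look("w6",200,180,440,400)
print(tool(s,[.488,-.261,.16]))
```

```text
yellow [318.3 261.2] 96
yellow [318.4 317.4] 245
orange [318.4 236. ] 41 [0.4852 0.2603]
orange [274.3 253.6] 37 [0.4545 0.2463]
orange [362.8 253.7] 38 [0.517  0.2481]
orange [258.6 293.1] 38 [0.4426 0.2148]
orange [378.2 293.1] 35 [0.5306 0.2173]
t 7.45 tcp [0.4863 0.2491 0.1652] F [ 0.3  0.5 -2.6] gap 0.010511668546810364 j7 -18.729256285024746
[-50.9946862   -1.41138761   0.44688452]
```

Scaled: -17 cm / 100 = -0.17, -1.5 cm / 100 = -0.015.

Request:
send_rows(plan="-1 -0.015 0 0 0 0 0;-1 -0.05 -0.001 0 0 0 0;-1 -0.09 -0.003 0 0 0 0;-1 -0.13 -0.004 0 0 0 0;-1 -0.17 -0.005 0 0 0 0")

```text
time: 8.12
eef_pos: [0.4849, 0.0762, 0.1628]
ee_rot: [[-0.03, 1.0, -0.001], [1.0, 0.03, -0.001], [-0.001, -0.001, -1.0]]
contact_force: [0.3, -0.3, -3.2]
finger_gap: 0.011
gripper_force: 51.9
```

Request:
send_rows(plan="-1 -0.04 -0.001 0 0 0 0;-1 -0.08 -0.002 0 0 0 0;-1 -0.12 -0.004 0 0 0 0;-1 -0.16 -0.005 0 0 0 0;-1 -0.2 -0.006 0 0 0 0")

```text
time: 8.75
eef_pos: [0.4847, -0.1235, 0.1628]
ee_rot: [[-0.03, 1.0, -0.002], [1.0, 0.03, -0.0], [-0.0, -0.002, -1.0]]
contact_force: [0.4, -0.1, -1.6]
finger_gap: 0.0106
gripper_force: 51.9
```

Scaled: -13.9 cm / 100 = -0.139, -11.5 cm / 100 = -0.115.

Request:
send_rows(plan="-1 -0.04 -0.001 0 0 0 0;-1 -0.08 -0.002 0 0 0 0;-1 -0.115 -0.0035 0 0 0 0;-1 -0.139 -0.004 0 0 0 0;-1 -0.139 -0.004 0 0 0 0")

```text
time: 9.38
eef_pos: [0.4843, -0.2634, 0.1626]
ee_rot: [[-0.026, 1.0, -0.002], [1.0, 0.026, -0.001], [-0.001, -0.002, -1.0]]
contact_force: [0.5, 0.8, -1.8]
finger_gap: 0.0104
gripper_force: 51.8
```

Run:
```python
from sh import *
s,c,p,yl,P=look("w7",200,180,440,400)
hs=cv2.cvtColor(p,cv2.COLOR_BGR2HSV); m=(hs[:,:,0]>50)&(hs[:,:,0]<80)&(hs[:,:,1]>110); 
for b in blobs(m,200): print("green",b[0],b[1])
# outer-rim edge points (upper half) -> circle at rim height
ctr=np.max([b[1][4] for b in blobs(m,200)]); pts=[]
for u in range(0,640,6):
    v=np.flatnonzero(m[:,u]); 
    if len(v): pts.append(plane(c,u,v[0],.036)[:2])
P=np.array(pts)
for _ in range(4):
    x=np.linalg.lstsq(np.c_[2*P,np.ones(len(P))],(P**2).sum(1),rcond=None)[0]; k=x[:2]; r=np.sqrt(x[2]+k@k); e=np.abs(np.linalg.norm(P-k,axis=1)-r); P=P[e<=max(np.percentile(e,90),.001)]
print("plate ctr",k,r,len(P),e.max()); print("go",tool(s,[*k,.13]))
cv2.imwrite("pics/w7v.png",p)
```

```text
yellow [318.5 261. ] 98
yellow [318.5 317.6] 238
orange [318.6 235.9] 34 [ 0.483  -0.2515]
orange [274.3 253.5] 39 [ 0.4524 -0.2652]
orange [362.7 253.3] 38 [ 0.5142 -0.2635]
orange [258.4 293. ] 30 [ 0.4404 -0.2964]
orange [378.3 293.1] 32 [ 0.5276 -0.2942]
t 9.375 tcp [ 0.4843 -0.2634  0.1626] F [ 0.5  0.8 -1.8] gap 0.010434091279882061 j7 38.29225910050616
green [323.04372659 189.97793272] [  209   106   227   201 26963]
plate ctr [ 0.45257743 -0.39802398] 0.23091737329674125 28 0.013013059708726321
go [-13.37543281  -3.52097353   3.28370653]
```

View pics/w7v.png

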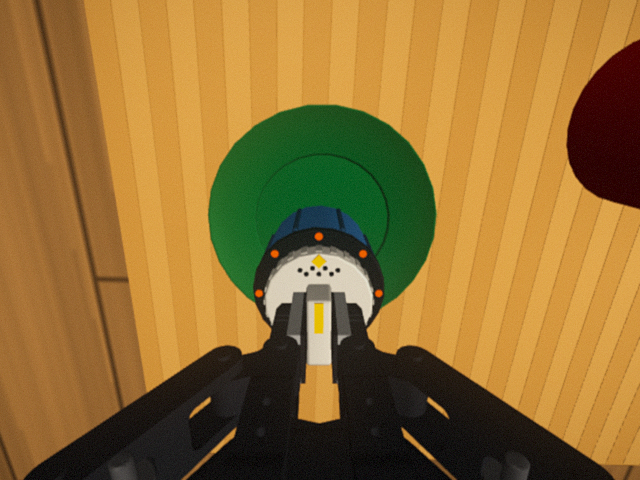

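The plate fills about u 209–436 with its top edge at v 105, and the shaker hangs upright in front of it with the pointer still on its dot. My fit took in shaker edges, so I'll refit using only the upper rim.

Run:
```python
from h import *
p=cv2.imread("pics/w7v.png"); c=(*cam("wrist")[:3],np.load("w7_T.npy"))
hs=cv2.cvtColor(p,cv2.COLOR_BGR2HSV); m=(hs[:,:,0]>50)&(hs[:,:,0]<80)&(hs[:,:,1]>110)
pts=[]
for v in range(110,260,3):
    u=np.flatnonzero(m[v,200:445])+200; pts+= [plane(c,u[0],v,.036)[:2],plane(c,u[-1]+1,v,.036)[:2]]
P=np.array(pts); x=np.linalg.lstsq(np.c_[2*P,np.ones(len(P))],(P**2).sum(1),rcond=None)[0];k=x[:2]
print(k,np.sqrt(x[2]+k@k)); s=get_state(); print(tool(s,[*k,.1626]))
```

```text
[ 0.4861659  -0.25899024] 0.09366550128730677
[0.24190902 0.14228807 0.0030857 ]
```

Scaled: 5 cm / 100 = 0.05, 0.15 cm / 100 = 0.0015.

Request:
send_rows(plan="-1 0.004 0.0015 0 0 0 0;-1 0.004 0.0015 0.02 0 0 0;-1 0.004 0.0015 0.04 0 0 0;-1 0.004 0.0015 0.05 0 0 0;-1 0.004 0.0015 0.05 0 0 0")

```text
time: 10.05
eef_pos: [0.4875, -0.2554, 0.113]
ee_rot: [[-0.032, 0.999, -0.001], [0.999, 0.032, 0.001], [0.001, -0.001, -1.0]]
contact_force: [0.4, 0.6, -1.3]
finger_gap: 0.0104
gripper_force: 51.8
```

Scaled: 0.4 cm / 100 = 0.004, 0.35 cm / 100 = 0.0035.

Request:
send_rows(plan="-1 0 0 0.0015 0 0 0;-1 0 0 0.003 0 0 0;-1 0 0 0.0035 0 0 0;-1 0 0 0.004 0 0 0;-1 0 0 0.004 0 0 0")

```text
time: 10.68
eef_pos: [0.4877, -0.2564, 0.1095]
ee_rot: [[-0.031, 1.0, 0.0], [1.0, 0.031, -0.0], [-0.0, 0.0, -1.0]]
contact_force: [-0.6, 0.1, -1.1]
finger_gap: 0.0108
gripper_force: 51.8
```

Scaled: -0.2 cm / 100 = -0.002, 0.05 cm / 100 = 0.0005.

Request:
send_rows(plan="-1 -0.002 -0.001 0.0005 0 0 0;-1 -0.002 -0.001 0.001 0 0 0;-1 -0.002 -0.001 0.0015 0 0 0;-1 -0.002 -0.001 0.0015 0 0 0")

```text
time: 11.18
eef_pos: [0.4867, -0.2583, 0.1079]
ee_rot: [[-0.031, 1.0, -0.0], [1.0, 0.031, 0.0], [0.0, -0.0, -1.0]]
contact_force: [0.1, 0.9, -2.4]
finger_gap: 0.0105
gripper_force: 51.8
```

Scaled: 0.08 cm / 100 = 0.0008, 0.04 cm / 100 = 0.0004.

Request:
send_rows(plan="-1 0 0 0.0004 0 0 0;-1 0 0 0.0008 0 0 0;-1 0 0 0.0008 0 0 0")

```text
time: 11.55
eef_pos: [0.4867, -0.2584, 0.1071]
ee_rot: [[-0.031, 1.0, -0.0], [1.0, 0.031, -0.0], [0.0, -0.0, -1.0]]
contact_force: [-0.1, -0.2, -2.6]
finger_gap: 0.0107
gripper_force: 51.8
```

Request:
send_rows(plan="-1 0 0 0.0003 0 0 0;-1 0 0 0.0006 0 0 0;-1 0 0 0.0006 0 0 0")

```text
time: 11.92
eef_pos: [0.4868, -0.2584, 0.1067]
ee_rot: [[-0.031, 1.0, 0.0], [1.0, 0.031, -0.0], [-0.0, 0.0, -1.0]]
contact_force: [-0.4, -0.9, -0.6]
finger_gap: 0.0106
gripper_force: 52.0
```

Scaled: 0.06 cm / 100 = 0.0006, 0.03 cm / 100 = 0.0003.

Request:
send_rows(plan="-1 0 0 0.0003 0 0 0;-1 0 0 0.0006 0 0 0;-1 0 0 0.0006 0 0 0")

```text
time: 12.3
eef_pos: [0.4869, -0.2584, 0.1066]
ee_rot: [[-0.031, 1.0, 0.001], [1.0, 0.031, -0.0], [-0.0, 0.001, -1.0]]
contact_force: [-1.5, 1.9, 5.9]
finger_gap: 0.0108
gripper_force: 53.0
```

The shaker is seated, with about 6 N on it. I ease off, open and rise.

Scaled: -0.04 cm / 100 = -0.0004.

Request:
send_rows(plan="-1 0 0 -0.0004 0 0 0;0 0 0 -0.0004 0 0 0;0 0 0 -0.0004 0 0 0;0 0 0 -0.0004 0 0 0;0 0 0 -0.0004 0 0 0")

```text
time: 12.92
eef_pos: [0.4867, -0.2584, 0.1064]
ee_rot: [[-0.031, 1.0, -0.0], [1.0, 0.031, -0.0], [-0.0, -0.0, -1.0]]
contact_force: [-0.5, -0.1, -0.1]
finger_gap: 0.0429
gripper_force: 0.0
```

Scaled: -11 cm / 100 = -0.11, -8 cm / 100 = -0.08.

Request:
send_rows(plan="0 0 0 -0.01 0 0 0;0 0 0 -0.04 0 0 0;0 0 0 -0.08 0 0 0;0 0 0 -0.11 0 0 0;0 0 0 -0.11 0 0 0")

```text
time: 13.55
eef_pos: [0.4878, -0.2593, 0.2194]
ee_rot: [[-0.031, 1.0, 0.005], [1.0, 0.031, -0.002], [-0.002, 0.005, -1.0]]
contact_force: [0.2, -0.0, 0.0]
finger_gap: 0.043
gripper_force: 0.0
```

Run:
```python
from sh import *
s,c,p,yl,P=look("w8",200,80,440,400)
x=np.linalg.lstsq(np.c_[2*P,np.ones(len(P))],(P**2).sum(1),rcond=None)[0]; print("ctr@.086",x[:2],np.sqrt(x[2]+x[:2]@x[:2]))
w=snapshot("scene")[0][:,:,::-1]; a=cv2.imread("pics/scene0.png")
d=cv2.absdiff(w,a).max(2)>60; 
for n,(x0,y0,x1,y1) in dict(pot=(225,340,310,425),stove=(350,245,400,310),spoon=(250,262,305,322)).items(): print(n,d[y0:y1,x0:x1].sum())
cv2.imwrite("pics/f.png",np.hstack([cv2.resize(p[60:360,140:500],(400,333)),cv2.resize(w[260:420,80:272],(400,333))]))
```

```text
yellow [316.5 204.9] 31
yellow [316.8 234.6] 85
orange [316.6 191.2] 16 [ 0.4851 -0.2275]
orange [289.6 202.6] 14 [ 0.4629 -0.2377]
orange [343.9 202.3] 17 [ 0.5082 -0.2361]
orange [279.4 228.4] 14 [ 0.4542 -0.2604]
orange [354.4 228.4] 14 [ 0.5185 -0.2587]
orange [343.  253.5] 10 [ 0.5099 -0.282 ]
t 13.55 tcp [ 0.4878 -0.2593  0.2194] F [ 0.2 -0.   0. ] gap 0.043038984434779395 j7 36.654590281403415
ctr@.086 [ 0.48635739 -0.25981818] 0.03224090635394595
pot 0
stove 0
spoon 0
```

View pics/f.png

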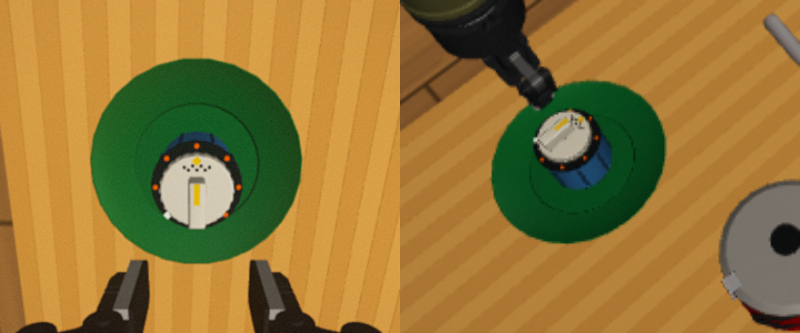

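The shaker stands upright in the middle of the plate, its axis within about 1 mm of the plate's centre. The white mark, lower left at (166,214), is 135° from the pointer at (197,161), so it is on the third stop. The pot, stove and spoon haven't moved, so I'm handing in.

```bash
python3 -c "
from bench import *
print(job_done())"
```

```text
the job is handed in; nothing more can be done
None
```

The shaker is on the third stop clockwise, standing upright and released in the middle of the green plate; the pot, stove and spoon show no change in the camera view, and the job is handed in at 13.6 s (no verdict was returned).

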